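Pump up the leak tester

ROBOT

A 7-joint arm with a two-finger parallel gripper is mounted at the origin on a cart in front of the work surface, level with it; the furniture and walls round the work are solid. World frame = base frame: x ahead of the robot, y to its left, z up, the work surface at z = 0. Lengths are in mm, angles in rad, forces in N, time in s.
With the tool pointing down it reaches from about 375 to 925 mm from the base axis. Payload 3.1 kg.
Tool frame: the origin (TCP) lies between the finger pads; the fingertips stand 25 mm ahead of it and the grasp point (between the pads) lies 6 mm ahead of it (robot.tip_extent is the distance from the TCP to the fingertips, in mm); z points along the fingers, y is the line along which they close (so a half turn about z gives the same grasp; the last joint's range is limited). The gripper opens to 85 mm and grips with 20 to 120 N. Pads are 22 mm wide; open, the fingers measure 114 mm over their backs; the gripper's body (76 mm by 85 mm) begins 54 mm behind the grasp point. The pads swing forward as they close: fully open they stand 13 mm farther back than shut.
Start: joints at [1.103, 0.383, 0.044, 1.598, -0.018, 1.161, -0.05], TCP at [234.948, -606.055, 256.269] pointing down, gripper open.
Joint ranges: [-2.61, 2.61], [-0.41, 2.15], [-1.48, 1.57], [0, 2.5], [-1.57, 4.71], [0.05, 1.97], [-2.85, 2.85]. Speed limits (rad/s): [2.79, 2.79, 3.14, 3.14, 3.14, 3.14, 3.14].

INTERFACE

Orientations are given as a rotation vector (axis times angle).
In Python, from cell import robot, viewer, masks_of, landmark_of gives the robot as it stands. The module is installed in compiled form; this text tells all that it offers.
- The arm moves only by the tool move_arm, never from a script. Its argument "steps" is a list of rows, each a list of 3 entries, a list of its own where there are three numbers: the shift along the tool's x, y, z in mm, then the turn about the tool's z in rad, then the opening, from 0 (shut) to 1 (fully open). In form: [[[dx, dy, dz], spin, hand], ...]. A call has 1 to 5 rows; each row shifts and turns the commanded pose from where the row before left it, along the tool's axes as they then stand; what a row does not reach is not made up. A row lasts 1/8 s, in which the tool goes at most 62.5 mm and 10.7 degrees, less where a joint would pass 70% of its speed; a pose out of reach is approached as far as the arm can. A call with a gripper value outside its range is refused whole. The fingers move at their own pace and stop on an object; "newtons" is the grip in N (left out, the last holds). Time passes only in rows, so rows that do not move let the fingers close. It gives the time, the measured TCP pose, the force, the opening and the grip force at its end, in the units of the state.
- robot.state(): the state, without advancing time (a new reading comes with each control period).
- viewer.camera(name): name is "scene" or "top"; returns a dict with "pixels" (480x640x3 uint8, blue, green, red), "intrinsics" (3x3 intrinsics, pixels), "D" ([k1, k2, p1, p2, k3] as OpenCV has them; the pictures are not rectified), "R" (3x3) and "t" (3): a world point X has camera coordinates R X + t. Camera axes: x right, y down, z forward; pixel columns grow to the right and rows downward; lengths in mm; the calibration is good to about 2 mm. A picture is of the moment at which its call begins. There is no depth.
- robot.hand_in(): hands the job in; it is judged then, once.
Trained networks look in a picture, given as the dict that the camera call returned (one of the last four; its "shot" number tells which), for a name from the list of things; names that differ only in an ending like _2 or _b are one class to them, and where a whole thing is asked for, a point or a joint stands for the part that bears it (a point fixed in the world has none). Each returns a list of dicts, best first, with "p" (0 to 1); they miss things now and then, are a little off and sometimes report something else, mostly with a low value. They report only what shows in the picture. A call takes as long as a camera call.
- masks_of(picture, target): "pixels" (480x640 bool, what is visible of it).
- landmark_of(picture, target): "location" ([x, y, z] in mm, in world coordinates, good to about 4 mm: a listed point, or the origin of a listed thing).
The state is a dict: "clock": time; "joint_positions": joint angles; "joint_velocities": joint speeds; "joint_efforts": joint torques, N m; "eef_pos": TCP position; "orientation": TCP orientation; "contact_force": force on the tool from outside, world axes, zero at the start; "wrist_torque": the same for the moment, N m; "grip_width": finger opening in mm; "finger_force": force on a finger pad.
Only numpy, scipy, OpenCV 4.12 (cv2) and the standard library are available. Lean on these libraries where they do the work, as an engineer would, in place of code of your own. Each camera call takes 0.05 s, during which the arm holds its last target. There are 200 camera calls.

TASK

Pressurise the leak tester that holds a camera module in its clear pot: push the vent lever from in line with its outlet round to its stop, square across, so that the vent is closed; then pump the palm plunger with full strokes, letting it come right up each time, until the indicator pin has popped fully out and stays out with the plunger up. Only push and press, without force: touch neither the indicator pin nor the loose things round the tester, pick nothing up, and finish clear of everything.

Things in the scene. Friction and masses are not known exactly. Their poses are not given: they have to be found in the camera images.
- rig: the leak tester, fixed to the bench: grey base 124 x 250 mm, 42 mm high; origin at the centre of its underside, z up, x across the base (away from the robot when square on), y along it to the left. In this frame (x, y in mm) the pump stands at (12, -32), the brass indicator bush, 62 mm high, at (-40, -30), the brass vent valve at (0, -98), 78 mm high under its lever
- pot_top (a point): centre of the lid of the clear pot (116 mm across, camera module inside), 126 mm above the bench; its nuts reach 129 mm
- vent_axis (a point): the vertical axis about which the vent lever turns, at the height of the lever's centre line (83 mm above the bench); axes as the tester's
- vent_tip (a point): the free end of the vent lever, on its centre line, 53 mm from vent_axis; the round black sleeve, 13 mm thick, covers the lever from 24 mm to 59 mm from the axis, 76.5 to 89.5 mm above the bench
- vent_lever (a joint): angle of the vent lever in rad: 0 = open, in line with the outlet, pointing along the tester's -y; turns counterclockwise from above to its stop at 1.60 = closed, square across, pointing along the tester's +x. Starts at 0 to 0.3, stays where it is left, takes about 2 N at the sleeve. Unless it is closed the pump builds nothing up; opening it again lets the pin drop
- plunger_top (a point): centre of the flat top of the pump's black mushroom palm head, 44 mm across (flat part 34 mm); 160 mm above the bench when up
- pump_plunger (a joint): how far the plunger is pressed down, in m: 0 = up, 0.026 = bottom stop. A spring brings it up by itself in about 0.3 s. Pressing takes 3 N at the top to 7 to 12 N at the bottom. A stroke counts only if it goes deeper than 0.022 and comes back to under 0.002; it takes four to six, which differs with the filling of the pot, and further strokes do no harm
- indicator_pin (a joint): how far the indicator pin stands out of its bush, in m: 0 = in (its tip about flush, 1 mm proud), 0.016 = fully out. It stays in for the first strokes and then comes out within one or two; it may stand part way out before the last stroke, and may sink back a little when the plunger is let up
- pin_tip (a point): centre of the top of the indicator pin (bare steel, 9.6 mm across); 63 mm above the bench when in, 79 mm when fully out
- pin_stem: the indicator pin itself; origin on its axis, 63 mm below its tip; not to be touched
- module_waiting: camera module, flat black-edged square 24x56x53 mm, lying face up beside the clear pot, next to be tested; origin at the middle of one 56 mm edge, 11 mm up; a bystander
- marker: capped marker, 17x138x18 mm, lying on the bench at the tester's near edge; origin at the centre of its underside; a bystander
- module_right: camera module 24x56x53 mm lying on the bench to the right of the tester; origin at the middle of one 56 mm edge, 11 mm up; a bystander
- setting_block: ground steel setting block 25x40x18 mm, on the bench behind and right of the tester; origin at the centre of its underside; a bystander
- driver_blue: screwdriver, 18x142x17 mm, lying on the bench to the right of the tester; origin at the centre of its underside; a bystander
- kapton_roll: tape roll lying flat, 60 mm across, 18 mm high, on the bench behind and right of the tester; origin at the centre of its underside; a bystander

How it is judged (in metres and radians):
On the way, in this order (a step that is already met when the one before it is completed fails the run):
1. the vent lever stands closed and the pin is still in (value of joint vent_lever above 1.42 rad and value of joint indicator_pin below 0.003 m), for 0.2 s.
2. the plunger is pumped down with the vent closed (value of joint pump_plunger above 0.018 m and value of joint vent_lever above 1.42 rad).
3. the indicator pin stands fully out with the plunger up (value of joint vent_lever above 1.42 rad and value of joint indicator_pin above 0.0145 m and value of joint pump_plunger below 0.004 m), for 0.2 s.
At the end, for the whole second after the job is handed in: the vent lever is closed (joint above 1.42 rad), the indicator pin stands at least 14.5 mm out and is at rest, the plunger is up (pressed less than 4 mm), and every bystander is within 20 mm of where it stood (all of step 3 and velocity of joint indicator_pin below 0.005 m/s and distance of each of module_waiting, marker, module_right, setting_block, driver_blue, kapton_roll from where it was at the start of the episode below 0.02 m); the robot touches nothing.
It fails at once if the indicator pin is touched (contact force between any of the fingers, the arm and pin_stem above 0.5 N).
It fails at once if the tester is rammed or squeezed: more than 60 N from the fingers (contact force between the fingers and rig above 60 N).
It fails at once if a bystander is pushed, carried or lifted more than 20 mm (distance of any of module_waiting, marker, module_right, setting_block, driver_blue, kapton_roll from where it was at the start of the episode above 0.02 m).
It also fails if it takes over 67 s, if anything falls off the work surface, if the arm or the gripper's body presses on something with over 40 N, if the wrist force passes 120 N, or if a joint passes its speed limit or range.

## Working session

There is one attempt and no reset: what is moved stays moved. The work goes in short steps, Python scripts to look and compute and a tool call to move; the robot and the scene stay as the last step left them, time stands still between calls to the robot, and variables do not carry over. Pictures are saved under pics/ and viewed, at most 10 in all, crops included, and the job is handed in when it is done.

Besides the shell and the picture viewer there is one more tool, called after "Request:" as name(argument=value, ...), one argument or row to a line, values as JSON. move_arm: Moves the arm, as the interface text tells. Its arguments: {"type":"object","properties":{"steps":{"type":"array","items":{"type":"array"}},"newtons":{"type":"number"}},"required":["steps"]}

```bash
mkdir -p pics; cat > h.py <<'E'
import numpy as np,cv2
from cell import robot,viewer,masks_of,landmark_of
def st():
    s=robot.state(); print(s['clock'],np.round(s['eef_pos'],1),np.round(s['orientation'],3),np.round(s['contact_force'],1),s['grip_width'],np.round(s['joint_positions'],2))
def lm(p,n):
    r=landmark_of(p,n); return [(round(d['p'],2),np.round(d['location'],1).tolist()) for d in r[:2]]
def proj(p,X):
    return cv2.projectPoints(np.float64(X).reshape(-1,1,3),cv2.Rodrigues(p['R'])[0],np.float64(p['t']),p['intrinsics'],np.float64(p['D']))[0].reshape(-1,2)
E
python3 - <<'E'
from h import *
st()
for c in('scene','top'):
    p=viewer.camera(c); cv2.imwrite(f'pics/{c}0.png',p['pixels'])
    print(c, np.round(-p['R'].T@p['t']))
    for n in ['rig','pot_top','vent_axis','vent_tip','plunger_top','pin_tip','module_waiting','marker','module_right','setting_block','driver_blue','kapton_roll']: print(n,lm(p,n))
E
```

```text
0.0 [ 234.6 -605.2  254.8] [-3.085e+00 -5.770e-01  1.000e-03] [ 0.3 -0.3  0.3] 85.45937930154277 [ 1.1   0.38  0.04  1.6  -0.02  1.16 -0.05]
scene [  67. 1017. 1151.]
rig [(0.7, [422.8, 363.3, 3.5]), (0.66, [512.3, 345.5, 3.5])]
pot_top [(0.69, [492.3, 402.3, 126.9]), (0.62, [419.9, 365.4, -0.8])]
vent_axis [(0.89, [535.6, 249.7, 85.3])]
vent_tip [(0.54, [419.9, -27.9, 1.9]), (0.41, [560.3, 202.3, 84.7])]
plunger_top [(0.72, [530.0, 317.2, 161.8])]
pin_tip [(0.21, [621.5, -26.2, 13.6])]
module_waiting []
marker [(0.95, [420.6, 364.8, 2.7])]
module_right [(0.72, [623.4, -29.6, 12.0])]
setting_block [(0.6, [680.5, -8.6, 1.7]), (0.41, [562.7, 201.4, 81.7])]
driver_blue []
kapton_roll [(0.72, [681.0, 88.7, 4.3]), (0.26, [419.5, -33.0, -1.6])]
top [387. 269. 972.]
rig [(0.73, [510.6, 347.8, -2.1]), (0.16, [680.6, -13.2, -2.8])]
pot_top [(0.64, [493.0, 402.0, 124.3])]
vent_axis [(0.9, [534.4, 250.8, 82.1])]
vent_tip [(0.64, [562.2, 205.8, 81.0])]
plunger_top []
pin_tip []
module_waiting [(0.71, [486.1, 505.7, 9.4])]
marker [(0.98, [421.4, 364.7, 3.1])]
module_right [(0.55, [632.9, -30.4, 10.9])]
setting_block [(0.66, [678.5, -8.5, -1.4])]
driver_blue [(0.85, [419.0, -25.7, -1.2]), (0.67, [534.3, 249.1, 81.8])]
kapton_roll [(0.94, [684.8, 84.0, 0.1])]
```

View pics/scene0.png

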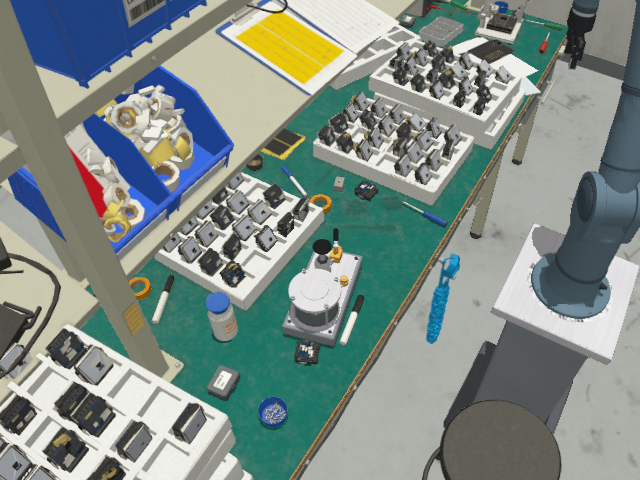

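View pics/top0.png

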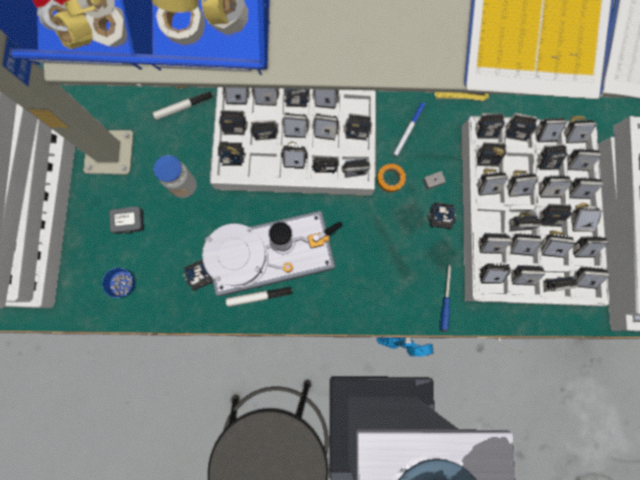

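```bash
cat >> h.py <<'E'
from scipy.spatial.transform import Rotation as Ro
def plan(target,yaw,n):
    "rows (tool axes) from the measured pose to target, tool x at yaw, straight line"
    s=robot.state(); R=Ro.from_rotvec(s['orientation']).as_matrix(); y0=np.arctan2(R[1,0],R[0,0]); P=np.array(s['eef_pos'])
    d=(np.array(target)-P)/n; dy=((yaw-y0+np.pi)%(2*np.pi)-np.pi)/n
    print('yaw0',round(np.degrees(y0),1),'tilt z',np.round(R[:,2],3))
    for i in range(n):
        a=y0+dy*i; c,q=np.cos(a),np.sin(a)
        print([[round(c*d[0]+q*d[1]),round(q*d[0]-c*d[1]),round(-d[2])],round(-dy,3),0])
E
python3 -c "
from h import *
print(robot.tip_extent)
plan([524,197,200],np.radians(120),20)"
```

```text
25.0
yaw0 21.2 tilt z [-0.  0. -1.]
[[28, -32, 3], np.float64(-0.086), 0]
[[31, -30, 3], np.float64(-0.086), 0]
[[33, -27, 3], np.float64(-0.086), 0]
[[35, -24, 3], np.float64(-0.086), 0]
[[37, -21, 3], np.float64(-0.086), 0]
[[39, -18, 3], np.float64(-0.086), 0]
[[40, -14, 3], np.float64(-0.086), 0]
[[41, -11, 3], np.float64(-0.086), 0]
[[42, -7, 3], np.float64(-0.086), 0]
[[43, -3, 3], np.float64(-0.086), 0]
[[43, 0, 3], np.float64(-0.086), 0]
[[42, 4, 3], np.float64(-0.086), 0]
[[42, 8, 3], np.float64(-0.086), 0]
[[41, 11, 3], np.float64(-0.086), 0]
[[40, 15, 3], np.float64(-0.086), 0]
[[39, 18, 3], np.float64(-0.086), 0]
[[37, 21, 3], np.float64(-0.086), 0]
[[35, 24, 3], np.float64(-0.086), 0]
[[33, 27, 3], np.float64(-0.086), 0]
[[30, 30, 3], np.float64(-0.086), 0]
```

Request:
move_arm(
  steps=[
    [[28,-32,0],-0.086,0],
    [[31,-30,0],-0.086,0],
    [[33,-27,0],-0.086,0],
    [[35,-24,0],-0.086,0],
    [[37,-21,0],-0.086,0],
  ],
)

```text
clock: 1.92
eef_pos: [307.4, -404.0, 256.5]
orientation: [2.891, 1.227, 0.0]
contact_force: [0.0, -0.3, -0.0]
grip_width: -0.1
finger_force: 0.0
```

Request:
move_arm(
  steps=[
    [[39,-18,0],-0.086,0],
    [[40,-14,0],-0.086,0],
    [[41,-11,0],-0.086,0],
    [[42,-7,0],-0.086,0],
    [[43,-3,0],-0.086,0],
  ],
)

```text
clock: 2.55
eef_pos: [379.6, -203.3, 256.6]
orientation: [2.563, 1.815, 0.0]
contact_force: [0.5, 0.2, -0.1]
grip_width: 0.3
finger_force: 0.0
```

Request:
move_arm(
  steps=[
    [[43,0,0],-0.086,0],
    [[42,4,0],-0.086,0],
    [[42,8,0],-0.086,0],
    [[41,11,0],-0.086,0],
    [[40,15,0],-0.086,0],
  ],
)

```text
clock: 3.18
eef_pos: [452.7, -3.1, 256.7]
orientation: [2.117, 2.32, 0.001]
contact_force: [0.4, -0.6, -0.1]
grip_width: -0.2
finger_force: 0.0
```

```bash
python3 -c "
from h import *
st()
plan([524,197,150],np.radians(120),5)"
```

```text
3.175 [452.7  -3.1 256.7] [2.117e+00 2.320e+00 1.000e-03] [ 0.4 -0.6 -0.1] -0.24887942199316732 [ 0.5   0.03 -0.59  2.03  0.02  1.09 -0.01]
yaw0 95.2 tilt z [ 0.001 -0.    -1.   ]
[[39, 18, 21], np.float64(-0.086), 0]
[[37, 21, 21], np.float64(-0.086), 0]
[[35, 24, 21], np.float64(-0.086), 0]
[[33, 27, 21], np.float64(-0.086), 0]
[[30, 30, 21], np.float64(-0.086), 0]
```

Request:
move_arm(
  steps=[
    [[39,18,21],-0.086,0],
    [[37,21,21],-0.086,0],
    [[35,24,21],-0.086,0],
    [[33,27,21],-0.086,0],
    [[30,30,21],-0.086,0],
  ],
)

```text
clock: 3.8
eef_pos: [524.8, 197.3, 150.8]
orientation: [1.574, 2.718, 0.001]
contact_force: [0.4, -0.4, 0.6]
grip_width: 0.1
finger_force: 0.0
```

```bash
python3 - <<'E'
from h import *
st()
ims=[]
for c in('scene','top'):
    p=viewer.camera(c)
    for n in ['vent_axis','vent_tip','plunger_top','pin_tip']: print(n,lm(p,n))
    u,v=proj(p,[535,250,83])[0].astype(int)
    ims.append(cv2.resize(p['pixels'][v-60:v+60,u-65:u+65],None,fx=3,fy=3,interpolation=2))
cv2.imwrite('pics/c1.png',np.hstack(ims))
E
```

```text
3.8 [524.8 197.3 150.8] [1.574e+00 2.718e+00 1.000e-03] [ 0.4 -0.4  0.6] 0.06265400201191794 [ 0.16  0.43 -0.71  1.88  0.34  0.96 -0.18]
vent_axis [(0.57, [535.4, 249.6, 82.9]), (0.44, [623.4, -23.2, 12.1])]
vent_tip []
plunger_top [(0.65, [529.4, 316.0, 161.7])]
pin_tip []
vent_axis [(0.95, [533.1, 248.1, 84.5]), (0.15, [494.3, 403.9, 124.3])]
vent_tip [(0.6, [417.9, -24.4, -1.4]), (0.59, [562.2, 206.7, 81.1])]
plunger_top [(0.82, [523.4, 319.1, 163.5]), (0.42, [489.0, 504.9, 9.9])]
pin_tip []
```

View pics/c1.png

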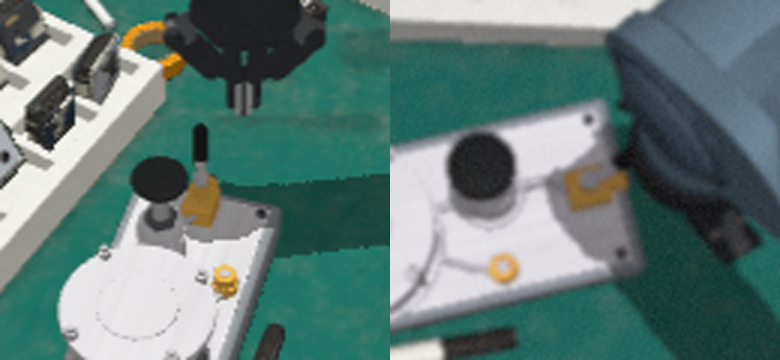

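Request:
move_arm(
  steps=[
    [[0,0,18],0,0],
    [[0,0,18],0,0],
    [[0,0,16],0,0],
    [[0,0,0],0,0],
  ],
)

```text
clock: 4.8
eef_pos: [522.1, 195.6, 96.8]
orientation: [-1.575, -2.714, 0.006]
contact_force: [-0.3, -0.9, 0.9]
grip_width: 0.0
finger_force: 0.0
```

Request:
move_arm(
  steps=[
    [[0,5,0],0,0],
    [[0,5,0],0,0],
    [[0,4,0],0,0],
    [[0,0,0],0,0],
  ],
)

```text
clock: 5.3
eef_pos: [536.8, 203.7, 99.8]
orientation: [1.577, 2.717, 0.002]
contact_force: [0.4, -0.2, -0.0]
grip_width: -0.3
finger_force: 0.0
```

Request:
move_arm(
  steps=[
    [[-2,5,0],-0.12,0],
    [[-2,5,0],-0.12,0],
    [[-2,5,0],-0.12,0],
  ],
)

```text
clock: 5.68
eef_pos: [550.8, 206.6, 99.2]
orientation: [-1.059, -2.956, 0.004]
contact_force: [-2.4, -1.4, 1.8]
grip_width: 0.2
finger_force: 1.4
```

```bash
cat >> h.py <<'E'
def lev():
    s=robot.state(); R=Ro.from_rotvec(s['orientation']).as_matrix(); x,y=np.array(s['eef_pos'][:2])-[535,250]; a=np.arctan2(-R[1,0],-R[0,0]); c,q=np.cos(a),np.sin(a)
    print('dir',np.degrees(a),'r',x*c+y*q,'t',-x*q+y*c)
E
python3 - <<'E'
from h import *
st();lev()
for c in('scene','top'):
    p=viewer.camera(c)
    for n in ['vent_axis','vent_tip']: print(n,lm(p,n))
    if c=='scene':
        u,v=proj(p,[535,250,83])[0].astype(int)
        cv2.imwrite('pics/c2.png',cv2.resize(p['pixels'][v-60:v+60,u-65:u+65],None,fx=4,fy=4,interpolation=2))
E
```

```text
5.675 [550.8 206.6  99.2] [-1.059 -2.956  0.004] [-2.4 -1.4  1.8] 0.19977222607986456 [ 0.15  0.57 -0.73  1.83  0.47  0.92  0.09]
dir -39.42057097287644 r 39.77693315335243 t -23.548163603442894
vent_axis [(0.64, [533.2, 250.4, 81.7])]
vent_tip [(0.42, [572.6, 210.4, 83.2]), (0.35, [419.2, -34.9, -0.7])]
vent_axis [(0.64, [536.9, 248.3, 80.1])]
vent_tip [(0.51, [575.0, 214.9, 80.8])]
```

View pics/c2.png

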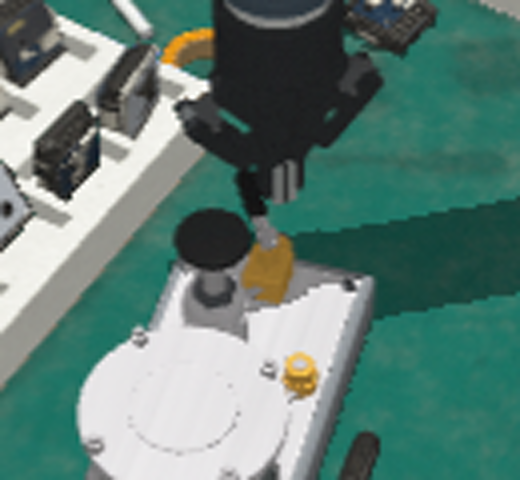

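Request:
move_arm(
  steps=[
    [[-2,5,0],-0.12,0],
    [[-2,5,0],-0.12,0],
    [[-2,5,0],-0.12,0],
    [[-2,5,0],-0.12,0],
  ],
)

```text
clock: 6.48
eef_pos: [568.8, 219.1, 99.2]
orientation: [0.329, 3.124, -0.004]
contact_force: [-0.9, -2.6, 0.8]
grip_width: -0.2
finger_force: 1.3
```

Request:
move_arm(
  steps=[
    [[-2,5,0],-0.12,0],
    [[-2,5,0],-0.12,0],
    [[-2,5,0],-0.12,0],
  ],
)

```text
clock: 6.85
eef_pos: [577.2, 233.1, 99.3]
orientation: [-0.234, 3.131, -0.005]
contact_force: [2.1, -2.8, -0.2]
grip_width: -0.1
finger_force: 1.3
```

```bash
python3 - <<'E'
from h import *
st();lev()
for c in('scene','top'):
    p=viewer.camera(c)
    for n in ['vent_axis','vent_tip']: print(n,lm(p,n))
E
```

```text
6.85 [577.2 233.1  99.3] [-0.234  3.131 -0.005] [ 2.1 -2.8 -0.2] -0.12467445984360462 [ 0.21  0.69 -0.88  1.75  0.63  1.01  0.82]
dir 8.552625018874885 r 39.24029067406317 t -22.991104333968025
vent_axis [(0.98, [533.6, 250.8, 82.9])]
vent_tip []
vent_axis [(0.71, [534.1, 246.2, 82.1]), (0.33, [422.2, 366.3, -1.0])]
vent_tip [(0.54, [586.2, 255.3, 79.6])]
```

Request:
move_arm(
  steps=[
    [[-2,5,0],-0.12,0],
    [[0,2,0],0,0],
    [[0,0,0],0,0],
  ],
)

```text
clock: 7.52
eef_pos: [577.0, 241.9, 99.5]
orientation: [-0.416, 3.113, -0.001]
contact_force: [4.3, -1.9, 0.9]
grip_width: 0.1
finger_force: 1.5
```

Request:
move_arm(
  steps=[
    [[0,2,0],0,0],
    [[0,0,0],0,0],
  ],
)

```text
clock: 7.78
eef_pos: [577.0, 242.1, 99.5]
orientation: [-0.416, 3.113, -0.005]
contact_force: [3.5, -5.4, 1.1]
grip_width: -0.3
finger_force: 2.9
```

```bash
python3 - <<'E'
from h import *
st();lev()
E
```

```text
7.775 [577.  242.1  99.5] [-0.416  3.113 -0.005] [ 3.5 -5.4  1.1] -0.2522307353456021 [ 0.21  0.71 -0.9   1.74  0.65  1.02  0.91]
dir 15.214242461790237 r 38.422466006877855 t -18.598621091689814
```

Request:
move_arm(
  steps=[
    [[0,-8,0],0,0],
    [[0,-8,0],0,0],
    [[0,0,-40],0,0],
    [[0,0,-45],0,0],
    [[0,0,-30],0,0],
  ],
)

```text
clock: 8.4
eef_pos: [579.4, 230.2, 216.3]
orientation: [-0.422, 3.112, 0.004]
contact_force: [-0.6, 0.6, 0.3]
grip_width: -0.0
finger_force: 0.0
```

```bash
python3 - <<'E'
from h import *
st();plan([529.5,317.5,205],np.radians(193.7),4)
for c in('scene','top'):
    p=viewer.camera(c)
    for n in ['vent_axis','vent_tip','plunger_top','pin_tip']: print(n,lm(p,n))
    if c=='scene':
        u,v=proj(p,[535,250,83])[0].astype(int)
        cv2.imwrite('pics/c3.png',cv2.resize(p['pixels'][v-60:v+60,u-65:u+65],None,fx=4,fy=4,interpolation=2))
E
```

```text
8.4 [579.4 230.2 216.3] [-0.422  3.112  0.004] [-0.6  0.6  0.3] -0.0070076138793837926 [ 0.31  0.58 -1.    1.67  0.52  1.19  1.02]
yaw0 -164.6 tilt z [ 0.     0.002 -1.   ]
[[6, 24, 3], np.float64(0.008), 0]
[[6, 24, 3], np.float64(0.008), 0]
[[7, 24, 3], np.float64(0.008), 0]
[[7, 24, 3], np.float64(0.008), 0]
vent_axis [(0.85, [532.5, 249.4, 82.8])]
vent_tip []
plunger_top [(0.7, [530.7, 315.6, 160.9])]
pin_tip []
vent_axis [(0.61, [537.4, 247.4, 80.1])]
vent_tip [(0.48, [583.9, 264.6, 79.3])]
plunger_top [(0.62, [525.7, 320.0, 162.4])]
pin_tip [(0.73, [493.9, 403.5, 122.0])]
```

View pics/c3.png

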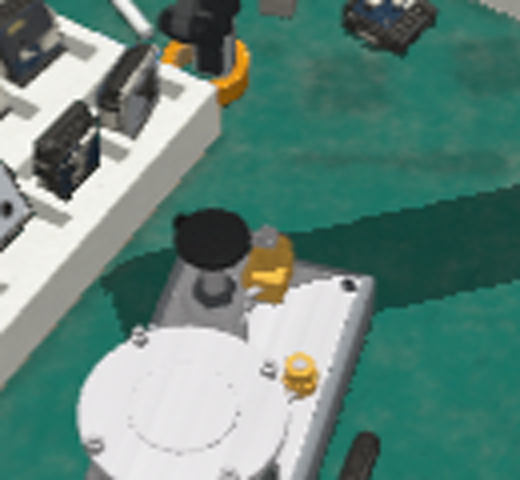

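The scene crop shows the lever swung behind the palm head: its tip is just visible at about (180,220), and the pin at (300,360) is still in. That puts the vent at its stop. Next, the plunger.

Request:
move_arm(
  steps=[
    [[6,24,0],0,0],
    [[6,24,0],0,0],
    [[7,24,0],0,0],
    [[7,24,0],0,0],
    [[0,0,0],0,0],
  ],
)

```text
clock: 9.52
eef_pos: [527.2, 317.0, 214.2]
orientation: [0.428, -3.111, -0.002]
contact_force: [0.4, -0.6, -0.9]
grip_width: 0.0
finger_force: 0.0
```

Request:
move_arm(
  steps=[
    [[0,0,14],0,0],
    [[0,0,13],0,0],
    [[0,0,0],0,0],
  ],
)

```text
clock: 9.9
eef_pos: [529.8, 312.1, 185.2]
orientation: [0.416, -3.111, 0.004]
contact_force: [-0.4, -1.4, 2.1]
grip_width: -0.2
finger_force: 0.7
```

```bash
python3 - <<'E'
from h import *
st();plan([529.5,317.5,190],np.radians(193.7),1)
p=viewer.camera('scene')
u,v=proj(p,[530,318,150])[0].astype(int); print(u,v,proj(p,[[530,318,160],[robot.state()['eef_pos'][0],robot.state()['eef_pos'][1],robot.state()['eef_pos'][2]-25]]))
cv2.imwrite('pics/c4.png',cv2.resize(p['pixels'][v-60:v+60,u-65:u+65],None,fx=4,fy=4,interpolation=2))
E
```

```text
9.9 [529.8 312.1 185.2] [ 0.416 -3.111  0.004] [-0.4 -1.4  2.1] -0.15965662721997947 [ 0.15  0.6  -0.99  1.71  0.55  1.14  0.83]
yaw0 -164.8 tilt z [-0.002 -0.003 -1.   ]
[[-1, 5, -5], np.float64(0.027), 0]
321 248 [[321.0229505  245.95756839]
 [322.26888311 244.1474879 ]]
```

View pics/c4.png

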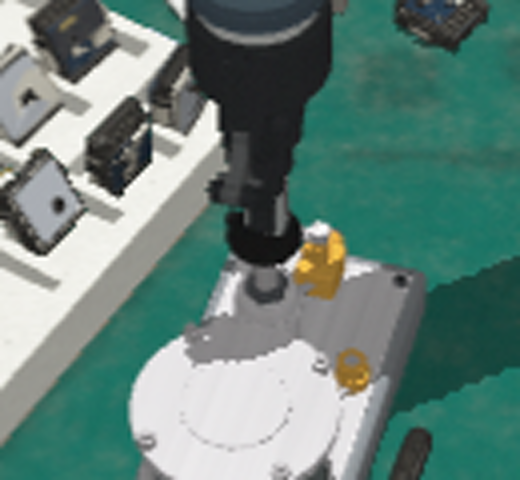

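The shut fingers at (265,215) stand on the palm head and already touch it lightly. I'll lift, centre by about 5 mm, and make the first stroke.

Request:
move_arm(
  steps=[
    [[0,4,-8],0,0],
    [[0,0,0],0,0],
  ],
)

```text
clock: 10.2
eef_pos: [528.6, 319.7, 196.9]
orientation: [-0.421, 3.111, 0.003]
contact_force: [0.7, 0.8, -0.1]
grip_width: -0.1
finger_force: 0.0
```

Request:
move_arm(
  steps=[
    [[0,0,8],0,0],
    [[0,0,9],0,0],
    [[0,0,9],0,0],
    [[0,0,4],0,0],
    [[0,0,0],0,0],
  ],
)

```text
clock: 10.82
eef_pos: [528.7, 318.8, 165.5]
orientation: [-0.42, 3.113, 0.001]
contact_force: [-0.4, 0.5, 5.9]
grip_width: 0.1
finger_force: 2.6
```

```bash
python3 -c "
from h import *
st()"
```

```text
10.825 [528.7 318.8 165.5] [-4.200e-01  3.113e+00  1.000e-03] [-0.4  0.5  5.9] 0.11515857620440466 [ 0.13  0.62 -0.97  1.72  0.57  1.11  0.81]
```

Request:
move_arm(
  steps=[
    [[0,0,5],0,0],
    [[0,0,2],0,0],
    [[0,0,0],0,0],
  ],
)

```text
clock: 11.2
eef_pos: [528.8, 318.8, 159.2]
orientation: [-0.42, 3.112, 0.0]
contact_force: [-0.4, -0.3, 7.3]
grip_width: -0.2
finger_force: 3.7
```

Request:
move_arm(
  steps=[
    [[0,0,2],0,0],
    [[0,0,0],0,0],
  ],
)

```text
clock: 11.45
eef_pos: [528.8, 318.9, 159.1]
orientation: [-0.42, 3.112, -0.002]
contact_force: [-4.0, -3.5, 15.9]
grip_width: 0.1
finger_force: 7.8
```

Bottom stop found at z 159, as expected. Now I'll repeat full strokes.

Request:
move_arm(
  steps=[
    [[0,0,-16],0,0],
    [[0,0,-20],0,0],
    [[0,0,0],0,0],
    [[0,0,0],0,0],
    [[0,0,0],0,0],
  ],
)

```text
clock: 12.08
eef_pos: [527.8, 317.5, 191.0]
orientation: [0.42, -3.111, 0.002]
contact_force: [-0.6, 0.2, 0.6]
grip_width: -0.1
finger_force: 0.0
```

Request:
move_arm(
  steps=[
    [[0,0,10],0,0],
    [[0,0,10],0,0],
    [[0,0,10],0,0],
    [[0,0,5],0,0],
    [[0,0,0],0,0],
  ],
)

```text
clock: 12.7
eef_pos: [528.7, 318.6, 159.1]
orientation: [-0.42, 3.113, -0.002]
contact_force: [-2.1, -3.6, 11.7]
grip_width: -0.0
finger_force: 6.3
```

Request:
move_arm(
  steps=[
    [[0,0,-16],0,0],
    [[0,0,-20],0,0],
    [[0,0,0],0,0],
    [[0,0,0],0,0],
    [[0,0,0],0,0],
  ],
)

```text
clock: 13.32
eef_pos: [527.8, 317.6, 192.1]
orientation: [0.42, -3.111, 0.002]
contact_force: [-0.0, 0.1, -0.4]
grip_width: -0.2
finger_force: 0.0
```

Request:
move_arm(
  steps=[
    [[0,0,10],0,0],
    [[0,0,10],0,0],
    [[0,0,10],0,0],
    [[0,0,6],0,0],
    [[0,0,0],0,0],
  ],
)

```text
clock: 13.95
eef_pos: [528.7, 318.7, 159.1]
orientation: [-0.42, 3.113, -0.002]
contact_force: [-3.7, -3.2, 12.0]
grip_width: -0.5
finger_force: 6.3
```

Request:
move_arm(
  steps=[
    [[0,0,-16],0,0],
    [[0,0,-20],0,0],
    [[0,0,0],0,0],
    [[0,0,0],0,0],
    [[0,0,0],0,0],
  ],
)

```text
clock: 14.58
eef_pos: [527.8, 317.6, 192.1]
orientation: [0.42, -3.111, 0.002]
contact_force: [-0.1, -0.3, -0.5]
grip_width: -0.0
finger_force: 0.0
```

Request:
move_arm(
  steps=[
    [[0,0,10],0,0],
    [[0,0,10],0,0],
    [[0,0,10],0,0],
    [[0,0,6],0,0],
    [[0,0,0],0,0],
  ],
)

```text
clock: 15.2
eef_pos: [528.7, 318.7, 159.2]
orientation: [-0.42, 3.113, -0.002]
contact_force: [-3.3, -3.3, 12.1]
grip_width: 0.2
finger_force: 6.1
```

Request:
move_arm(
  steps=[
    [[0,0,-16],0,0],
    [[0,0,-20],0,0],
    [[0,0,0],0,0],
    [[0,0,0],0,0],
    [[0,0,0],0,0],
  ],
)

```text
clock: 15.82
eef_pos: [527.8, 317.6, 192.0]
orientation: [0.42, -3.111, 0.002]
contact_force: [-0.3, -0.4, 0.2]
grip_width: 0.2
finger_force: 0.0
```

Request:
move_arm(
  steps=[
    [[0,0,10],0,0],
    [[0,0,10],0,0],
    [[0,0,10],0,0],
    [[0,0,6],0,0],
    [[0,0,0],0,0],
  ],
)

```text
clock: 16.45
eef_pos: [528.7, 318.6, 159.1]
orientation: [-0.42, 3.113, -0.002]
contact_force: [-1.8, -3.2, 13.0]
grip_width: 0.1
finger_force: 6.3
```

Request:
move_arm(
  steps=[
    [[0,0,-16],0,0],
    [[0,0,-20],0,0],
    [[0,0,0],0,0],
    [[0,0,0],0,0],
    [[0,0,0],0,0],
  ],
)

```text
clock: 17.08
eef_pos: [527.8, 317.6, 192.1]
orientation: [0.42, -3.111, 0.002]
contact_force: [0.1, -0.1, -0.1]
grip_width: 0.1
finger_force: 0.0
```

Request:
move_arm(
  steps=[
    [[0,0,10],0,0],
    [[0,0,10],0,0],
    [[0,0,10],0,0],
    [[0,0,6],0,0],
    [[0,0,0],0,0],
  ],
)

```text
clock: 17.7
eef_pos: [528.7, 318.7, 159.2]
orientation: [-0.42, 3.113, -0.002]
contact_force: [-2.3, -2.8, 13.0]
grip_width: 0.2
finger_force: 6.3
```

Request:
move_arm(
  steps=[
    [[0,0,-16],0,0],
    [[0,0,-20],0,0],
    [[0,0,0],0,0],
    [[0,0,0],0,0],
    [[0,0,0],0,0],
  ],
)

```text
clock: 18.32
eef_pos: [527.8, 317.6, 192.1]
orientation: [0.42, -3.111, 0.002]
contact_force: [0.5, 0.4, -0.6]
grip_width: -0.1
finger_force: 0.0
```

```bash
python3 - <<'E'
from h import *
st()
ims=[]
for c in('scene','top'):
    p=viewer.camera(c)
    for n in ['vent_tip','plunger_top','pin_tip']: print(n,lm(p,n))
    b=np.array([511,347])+[-40*.971+30*.238,-40*.238-30*.971]; print(b,proj(p,[[*b,63],[*b,79]]))
    u,v=proj(p,[*b,75])[0].astype(int)
    ims.append(cv2.resize(p['pixels'][v-40:v+40,u-40:u+40],None,fx=5,fy=5,interpolation=2))
cv2.imwrite('pics/c5.png',np.hstack(ims))
E
```

```text
18.325 [527.8 317.6 192.1] [ 4.200e-01 -3.111e+00  2.000e-03] [ 0.5  0.4 -0.6] -0.06472269456967364 [ 0.14  0.59 -1.    1.7   0.54  1.15  0.83]
vent_tip []
plunger_top [(0.49, [532.7, 316.6, 159.5])]
pin_tip [(0.5, [482.1, 301.5, 74.4])]
[479.3  308.35] [[342.73500934 278.29861058]
 [342.74239098 274.14783298]]
vent_tip []
plunger_top [(0.43, [528.3, 319.6, 163.8])]
pin_tip [(0.51, [479.4, 307.5, 77.0])]
[479.3  308.35] [[286.01495078 267.16619068]
 [285.68172175 266.33811441]]
```

View pics/c5.png

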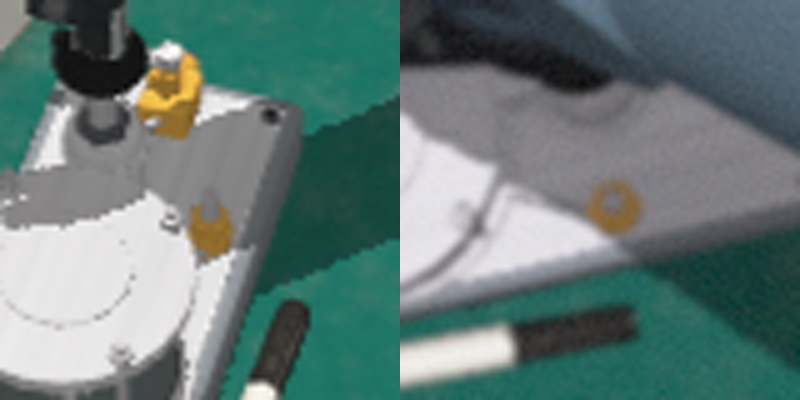

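The steel pin at (210,205) in the left crop now stands clear of its bush. I'll add two more strokes for margin (they do no harm), then retreat and check.

Request:
move_arm(
  steps=[
    [[0,0,10],0,0],
    [[0,0,10],0,0],
    [[0,0,10],0,0],
    [[0,0,6],0,0],
    [[0,0,0],0,0],
  ],
)

```text
clock: 19.35
eef_pos: [529.1, 319.1, 159.2]
orientation: [-0.42, 3.112, -0.0]
contact_force: [-1.7, -2.4, 10.6]
grip_width: -0.3
finger_force: 5.5
```

Request:
move_arm(
  steps=[
    [[0,0,-16],0,0],
    [[0,0,-20],0,0],
    [[0,0,0],0,0],
    [[0,0,0],0,0],
    [[0,0,0],0,0],
  ],
)

```text
clock: 19.98
eef_pos: [527.8, 317.5, 192.1]
orientation: [0.42, -3.111, 0.002]
contact_force: [0.4, 1.1, 0.1]
grip_width: 0.2
finger_force: 0.0
```

Request:
move_arm(
  steps=[
    [[0,0,10],0,0],
    [[0,0,10],0,0],
    [[0,0,10],0,0],
    [[0,0,6],0,0],
    [[0,0,0],0,0],
  ],
)

```text
clock: 20.6
eef_pos: [528.7, 318.6, 159.1]
orientation: [-0.42, 3.113, -0.002]
contact_force: [-2.2, -3.3, 11.5]
grip_width: 0.1
finger_force: 6.4
```

Request:
move_arm(
  steps=[
    [[0,0,-16],0,0],
    [[0,0,-20],0,0],
    [[0,0,-20],0,0],
    [[0,0,-30],0,0],
    [[0,0,0],0,0],
  ],
)

```text
clock: 21.22
eef_pos: [529.4, 319.7, 246.5]
orientation: [-0.419, 3.109, 0.003]
contact_force: [-0.3, 0.4, 0.7]
grip_width: 0.0
finger_force: 0.0
```

Request:
move_arm(
  steps=[
    [[0,-30,-10],0,0],
    [[0,-45,0],0,0],
    [[0,-45,0],0,0],
    [[0,-45,0],0,0],
    [[0,-30,0],0,0],
  ],
)

```text
clock: 21.85
eef_pos: [580.2, 126.6, 251.9]
orientation: [0.415, -3.112, 0.002]
contact_force: [-0.8, 1.2, -0.5]
grip_width: 0.0
finger_force: 0.0
```

Request:
move_arm(
  steps=[
    [[0,0,0],0,0],
    [[0,0,0],0,0],
    [[0,0,0],0,0],
  ],
)

```text
clock: 22.22
eef_pos: [579.1, 132.5, 253.3]
orientation: [0.426, -3.112, -0.001]
contact_force: [-0.2, 0.7, -0.1]
grip_width: 0.1
finger_force: 0.0
```

```bash
python3 - <<'E'
from h import *
st()
ims=[]
for c in('scene','top'):
    p=viewer.camera(c)
    for n in ['vent_tip','plunger_top','pin_tip']: print(n,lm(p,n))
    u,v=proj(p,[510,290,75])[0].astype(int)
    ims.append(cv2.resize(p['pixels'][v-50:v+50,u-50:u+50],None,fx=4,fy=4,interpolation=2))
cv2.imwrite('pics/c6.png',np.hstack(ims))
E
```

```text
22.225 [579.1 132.5 253.3] [ 4.260e-01 -3.112e+00 -1.000e-03] [-0.2  0.7 -0.1] 0.11783043508711127 [ 0.52  0.49 -1.05  1.7   0.45  1.22  1.21]
vent_tip []
plunger_top [(0.71, [529.3, 316.8, 161.1])]
pin_tip [(0.38, [480.8, 306.0, 74.6])]
vent_tip [(0.56, [585.7, 265.1, 81.0])]
plunger_top []
pin_tip [(0.41, [478.2, 302.6, 78.5])]
```

View pics/c6.png

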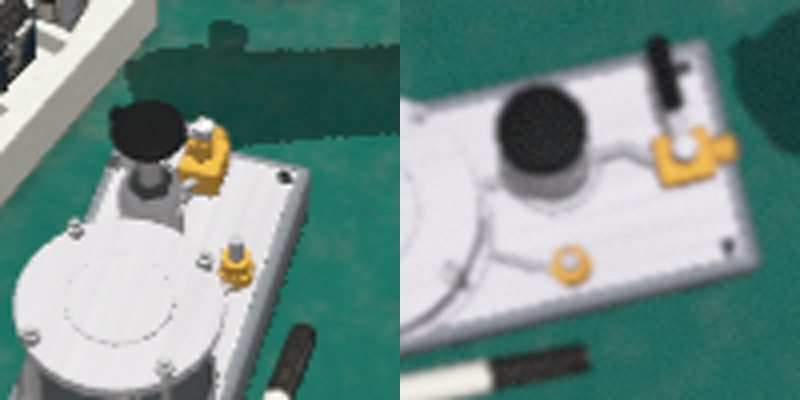

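The lever runs square across, from (685,150) to (657,45). The plunger is up, the pin stands out at (236,245), and the arm is clear of everything.

```bash
python3 -c "
from h import *
print(robot.hand_in())"
```

```text
the job is handed in; nothing more can be done
None
```

I handed the job in at about 22 s of the 67 s allowed: the vent lever is closed at its stop, I made eight full pump strokes, and the last pictures show the indicator pin out with the plunger up and the arm clear; the hand-in returned no verdict.

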